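Snap the specimen case shut and show its label to the reader

ROBOT

A 6-joint arm with a two-finger parallel gripper is mounted at the origin on a cart in front of the work surface, level with it; the furniture and walls round the work are solid. World frame = base frame: x ahead of the robot, y to its left, z up, the work surface at z = 0. Lengths are in m, angles in rad, forces in N, time in s.
With the tool pointing down it reaches from about 0.35 to 0.725 m from the base axis. Payload 4.3 kg.
Tool frame: the origin (TCP) lies where the fingers leave the gripper's body, on its centre line; the fingertips stand 73 mm ahead of it and the grasp point (between the pads) lies 54 mm ahead of it; z points along the fingers, y is the line along which they close (so a half turn about z gives the same grasp; the last joint's range is limited). The gripper opens to 85 mm and grips with 20 to 120 N. Pads are 22 mm wide; open, the fingers measure 114 mm over their backs; the gripper's body (76 mm by 85 mm) begins 54 mm behind the grasp point. The pads swing forward as they close: fully open they stand 13 mm farther back than shut.
Start: joints at [-1.456, 0.377, 0.081, 1.274, 0, 1.46], TCP at [0.128, -0.561, 0.304] pointing down, gripper open.
Joint ranges: [-2.72, 2.72], [-0.84, 1.66], [-1.02, 1.22], [-1.77, 2.12], [-1.37, 1.28], [-3.14, 3.14]. Speed limits (rad/s): [2.57, 2.57, 3.14, 3.14, 3.14, 3.14].

INTERFACE

Orientations are given as a rotation vector (axis times angle).
In Python, from cell import arm gives the robot as it stands.
- The arm moves only by the tool jog_arm, never from a script. Its argument "steps" is a list of rows, each a list of 3 entries, a list of its own where there are three numbers: the closure, from 0 (fully open) to 1 (shut), then the shift along the world's x, y, z in mm, then the turn, a rotation vector about the world's x, y, z in rad. In form: [[claw, [dx, dy, dz], [wx, wy, wz]], ...]. A call has exactly 5 rows; each row is the pose to reach, as a shift and turn from the pose commanded when the call began; what a row does not reach only later rows make up. A row lasts 1/10 s, in which the tool goes at most 50 mm and 8.59 degrees, less where a joint would pass 70% of its speed; a pose out of reach is approached as far as the arm can. A call with a gripper value outside its range is refused whole. The fingers move at their own pace and stop on an object; "grip_force" is the grip in N (left out, the last holds). Time passes only in rows, so rows that repeat a pose let the fingers close, or fill a call up. It gives the time, the measured TCP pose, the force, the opening and the grip force at its end, in the units of the state.
- arm.get_obs(): the state, without advancing time (a new reading comes with each control period).
- arm.grab_frame(name): name is "side" or "top"; returns the picture (420x560x3 uint8, red, green, blue); there is no depth.
- arm.get_calibration(name): a dict with "mtx" (3x3 intrinsics, pixels), "T" (4x4, takes a point from camera to world coordinates). Camera axes: x right, y up, looking along -z (the intrinsics and any distortion apply to the point x, -y, -z); pixel columns grow to the right and rows downward; lengths in m; the calibration is good to about 2 mm. A picture is of the moment at which its call begins. get_calibration takes no time and is no camera call.
- arm.close_job(): hands the job in; it is judged then, once.
The state is a dict: "time_s": time; "joints": joint angles; "joint_velocities": joint speeds; "tau": joint torques, N m; "position": TCP position; "tcp_rot": TCP orientation; "ft_force": force on the tool from outside, world axes, zero at the start; "wrist_torque": the same for the moment, N m; "grip_width": finger opening in m; "grip_force": force on a finger pad.
Only numpy, scipy, OpenCV 4.12 (cv2) and the standard library are available. Lean on these libraries where they do the work, as an engineer would, in place of code of your own. Each camera call takes 0.05 s, during which the arm holds its last target. There are 200 camera calls.

TASK

The long specimen case sits in its cradle with both its covers up: press each cover down until its catch snaps and holds it shut, while the case stays in the cradle. Then lift the case out and hold it in the air in front of the label reader: the label end straight towards the lens, centred on it and square to it, about 10 cm from the lens, with the covers on top and the case not rolled to either side. Finish still holding it there, steady in the gripper and carried by nothing else. Do not touch the reader, and leave the other things on the table where they are.

Things in the scene. Friction and masses are not known exactly. Their poses are not given: they have to be found in the camera images.
- specimen_case: specimen case: loose white plastic box, 120 (x) x 44 (y) x 36 mm high, 0.15 kg. Origin: centre of its underside; x towards the label end, z out of the top. A solid bridge across the middle, |x| < 14 mm, is the grip: 44 mm wide in y, flat-sided to the underside. Either side of it is a well with a hinged cover; a spring catch 12 mm wide stands at each end, |x| = 58 to 64, up to z = 38 mm
- case_label (a point): middle of the label, white paper with black bars, 34 x 20 mm, on the case's +x end face: x = 60.5, y = 0, z = 16 mm in the case frame, with the case's axes (x straight out of the label)
- cover_label (a joint): cover over the well at the label end, 40 long x 39 mm wide, hinged to the bridge at x = +16, z = 33.5 mm of the case. Angle in rad: 0 = shut, grows as the free outer end rises, 1.2 at most; stays anywhere by light friction. It meets its catch at about 0.12, snaps past it under some 5 N on the thumb pad, and is then held below 0.04
- cover_plain (a joint): the same for the cover at the other end of the case, hinged at x = -16 mm
- pad_label (a point): middle of the top of the raised thumb pad (18 x 22 mm) on the label-end cover, 27 mm from the hinge; at x = +43, z = 39.5 mm in the case frame when shut. z points out of the cover's top
- pad_plain (a point): the same on the other cover; at x = -43, z = 39.5 mm in the case frame when shut
- cradle: aluminium plate 150 (x) x 84 (y) x 6 mm fixed to the table, with low grey cheeks (top 17 mm above the table) round the corners and ends of the case, 2 mm clear; none along the long sides at |x| < 40 mm. Origin: centre of its underside on the table; axes as the case's at the start; the case rests at z = 6 mm
- reader: label reader at the back: grey base 130 x 110 mm, post and fork, 284 mm high, fixed. Origin at table height, 60 mm in front of its head's tilt axis, which is at x = 60, z = 270 mm; it faces along its -x. The head, 62 x 52 x 44 mm, looks forward and down at a tilt that differs each time, and turns if pushed
- reader_lens (a point): middle of the reader's lens, 62.5 mm ahead of the tilt axis. x points out of the lens along its line of sight (forward and 10 to 35 degrees down), y level, z up and square to the line of sight
- small_case: bystander: a shorter white case with one lid, shut, 72 x 44 x 32 mm; origin at the centre of its underside
- plaster_roll: bystander: a white roll of surgical tape lying flat, 41 mm across, 25 mm high; origin at its underside's centre
- tape_roll: bystander: a roll of clear tape lying flat, 46 mm across, 19 mm high; origin at its underside's centre
- marker: bystander: a black marker pen lying along its y axis, 14 x 136 x 16 mm; origin at its underside's centre
- pen_blue: bystander: a blue and white pen lying along its y axis, 10 x 145 x 11 mm; origin at its underside's centre

How it is judged:
By the outcome, as a careful person would: the job done as asked, in the order asked, and still so for the second after the job is handed in, while the arm keeps its last pose, push and grip.
It also fails if it takes over 54 s, if anything falls off the work surface, if the arm or the gripper's body presses on something with over 40 N, if the wrist force passes 120 N, or if a joint passes its speed limit or range.

## Working session

There is one attempt and no reset: what is moved stays moved. The work goes in short steps, Python scripts to look and compute and a tool call to move; the robot and the scene stay as the last step left them, time stands still between calls to the robot, and variables do not carry over. Pictures are saved under pics/ and viewed, at most 10 in all, crops included, and the job is handed in when it is done.

Besides the shell and the picture viewer there is one more tool, called after "Emit:" as name(argument=value, ...) on one line, values as JSON. jog_arm: Moves the arm, as the interface text tells. Its arguments: {"type":"object","properties":{"steps":{"type":"array"},"grip_force":{"type":"number"}},"required":["steps"]}

```bash
mkdir -p pics; python3 - <<'E'
from cell import arm
import cv2,numpy as np
for n in("side","top"):
    f=arm.grab_frame(n); cv2.imwrite(f"pics/{n}0.png",f[:,:,::-1])
    c=arm.get_calibration(n); print(n,c)
o=arm.get_obs(); print(o)
E
```

```text
side {'mtx': array([[488.29816482,   0.        , 281.58839527],
       [  0.        , 488.29816482, 207.81433289],
       [  0.        ,   0.        ,   1.        ]]), 'T': array([[-0.98653494,  0.11353188, -0.11772563,  0.37599265],
       [-0.16185563, -0.5743618 ,  0.80244082,  1.3062395 ],
       [ 0.02348551,  0.81069047,  0.58500376,  1.12680399],
       [ 0.        ,  0.        ,  0.        ,  1.        ]])}
top {'mtx': array([[483.69224129,   0.        , 276.57936304],
       [  0.        , 483.69224129, 207.98129136],
       [  0.        ,   0.        ,   1.        ]]), 'T': array([[ 0.00283911,  0.99296194, -0.11839985,  0.39628107],
       [-0.99999421,  0.0030415 ,  0.00152866, -0.02600842],
       [ 0.00187802,  0.11839483,  0.99296482,  1.41612503],
       [ 0.        ,  0.        ,  0.        ,  1.        ]])}
{'time_s': 0.1, 'joints': array([-1.45628870e+00,  3.77985662e-01,  7.97977618e-02,  1.27441328e+00,
        1.95600363e-05,  1.46051381e+00]), 'joint_velocities': array([-0.00204739,  0.00036367,  0.00193311, -0.00022253,  0.00072937,
       -0.00087478]), 'tau': array([ 1.11340803e-03, -4.64692712e+01,  2.70582390e+01,  1.19819140e-02,
       -1.11426939e-04,  7.45340056e-07]), 'position': array([ 0.12813758, -0.56008355,  0.3030715 ]), 'tcp_rot': array([-3.11997671e+00, -3.52154102e-01, -2.47213375e-05]), 'ft_force': array([ 1.1226272 , -0.57803559, -0.08953305]), 'wrist_torque': array([-0.00656155,  0.00671134,  0.00829443]), 'grip_force': 0.0, 'grip_width': 0.08555095600318935}
```

View pics/side0.png

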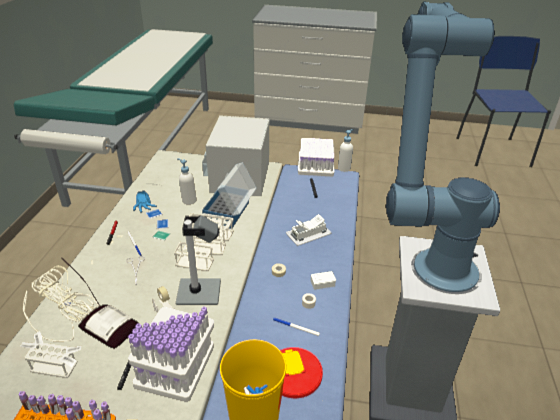

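View pics/top0.png

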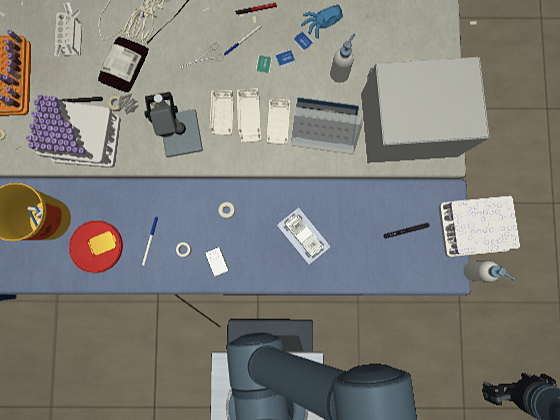

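The side view shows the case near (309,230) and the reader near (198,255). The top view has the case at (303,236) and the reader's base at (182,133) with its head at (160,108). Next I'll zoom in on both.

```bash
python3 - <<'E'
import cv2,numpy as np
t=cv2.imread("pics/top0.png"); s=cv2.imread("pics/side0.png")
def cr(i,x,y,w=66,h=49): return cv2.resize(i[y:y+h,x:x+w],(396,294),interpolation=cv2.INTER_CUBIC)
m=np.vstack([np.hstack([cr(t,270,210),cr(s,278,205)]),np.hstack([cr(t,138,86,88,66),cr(s,160,205,132,98)])])
cv2.imwrite("pics/z0.png",m)
E
```

```text
(no output)
```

View pics/z0.png

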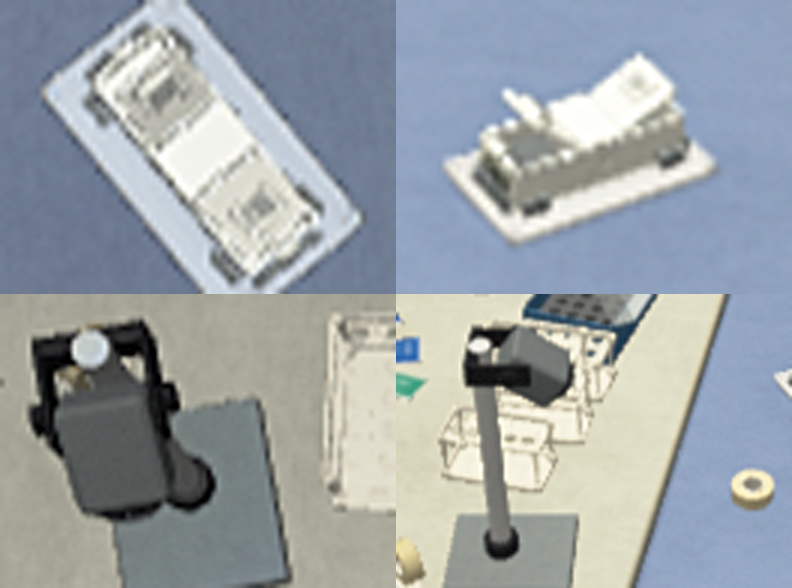

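The crops show the case with its covers up, its axis running from upper left to lower right in the top view. The reader's head is tilted down, facing the robot about 10° off. Next I'll measure the plate and base and zoom in on the label end and the head.

```bash
cat > h.py <<'E'
from cell import arm
import cv2,numpy as np
C={n:arm.get_calibration(n) for n in("side","top")}
def ray(n,p):
    K,T=C[n]["mtx"],C[n]["T"]; d=np.linalg.solve(K,[p[0],p[1],1.0])*[1,-1,-1]
    d=T[:3,:3]@d; return T[:3,3],d/np.linalg.norm(d)
def onz(n,p,z):
    o,d=ray(n,p); return o+d*(z-o[2])/d[2]
def tri(ps,pt):
    o1,d1=ray("side",ps);o2,d2=ray("top",pt)
    s=np.linalg.lstsq(np.c_[d1,-d2],o2-o1,rcond=None)[0]
    a,b=o1+s[0]*d1,o2+s[1]*d2; return (a+b)/2,np.linalg.norm(a-b)
def proj(n,P):
    K,T=C[n]["mtx"],C[n]["T"]; c=T[:3,:3].T@(np.asarray(P)-T[:3,3])*[1,-1,-1]; u=K@c; return u[:2]/u[2]
E
python3 - <<'E'
from h import *
t=cv2.imread("pics/top0.png"); s=cv2.imread("pics/side0.png")
hsv=cv2.cvtColor(t,cv2.COLOR_BGR2HSV)
print("cloth",hsv[215,265],"plate",hsv[226,280],hsv[250,330])
m=(hsv[...,1]<70).astype(np.uint8); m[:190]=0;m[285:]=0
n,l,st,ce=cv2.connectedComponentsWithStats(m)
k=l[236,303]; c=max(cv2.findContours((l==k).astype(np.uint8),0,1)[0],key=cv2.contourArea)
r=cv2.minAreaRect(c); print(r,st[k])
w=np.array([onz("top",p,.006)[:2] for p in cv2.boxPoints(r)]);print(w.round(4),w.mean(0),np.linalg.norm(w-np.roll(w,1,0),axis=1))
e=w-np.roll(w,1,0); print(np.degrees(np.arctan2(e[:,1],e[:,0])))
# reader base
print("base",t[150,190],t[120,190])
def cr(i,x,y,w,h,W=400,H=300): return cv2.resize(i[y:y+h,x:x+w],(W,H),interpolation=cv2.INTER_LANCZOS4)
cv2.imwrite("pics/z1.png",np.vstack([np.hstack([cr(t,140,90,40,30),cr(s,180,210,44,33)]),np.hstack([cr(s,284,215,28,21),cr(s,306,210,28,21)])]))
E
```

```text
cloth [109  56 150] plate [106  24 222] [109  60 148]
((279.5, 236.99996948242188), (93.99998474121094, 558.9998779296875), 90.0) [    0   190   560    95 47243]
[[ 0.6153  0.7867]
 [ 0.6204 -0.8618]
 [ 0.346  -0.8436]
 [ 0.3416  0.7674]] [ 0.48083426 -0.03781648] [0.27436932 1.64856822 0.27499928 1.61106979]
[  4.03153697 -89.82042539 176.20385341  90.15866347]
base [143 140 127] [126 127 116]
```

View pics/z1.png

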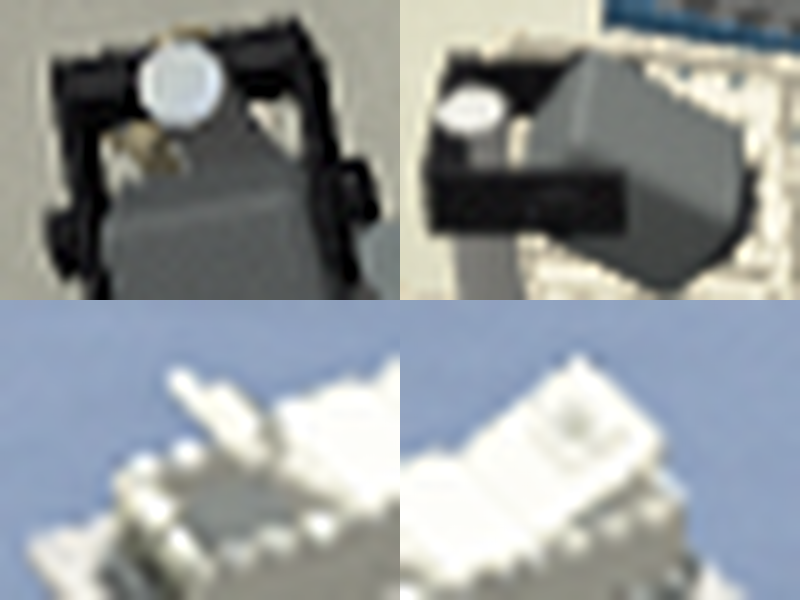

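The side crop shows the head's box corners clearly: front-top-near around (727,222), front-top-far (745,128) and back-top-far (592,55). The label end isn't clear yet. I'll make a larger crop for the head corners and the left end face, and fix the plate mask.

```bash
python3 - <<'E'
from h import *
t=cv2.imread("pics/top0.png"); s=cv2.imread("pics/side0.png")
hsv=cv2.cvtColor(t,cv2.COLOR_BGR2HSV)
m=(hsv[...,2]>185).astype(np.uint8); m[:190]=0;m[285:]=0
n,l,st,ce=cv2.connectedComponentsWithStats(m)
k=l[226,280]; c=max(cv2.findContours((l==k).astype(np.uint8),0,1)[0],key=cv2.contourArea)
r=cv2.minAreaRect(c); print(r,st[k])
w=np.array([onz("top",p,.006)[:2] for p in cv2.boxPoints(r)]);print(w.round(4),w.mean(0),np.linalg.norm(w-np.roll(w,1,0),axis=1))
e=w-np.roll(w,1,0); print(np.degrees(np.arctan2(e[:,1],e[:,0])))
def cr(i,x,y,w,h,W=400,H=300,g=1.0):
    a=cv2.resize(i[y:y+h,x:x+w],(W,H),interpolation=cv2.INTER_CUBIC)
    a=np.clip(255*(a/255.)**g,0,255).astype(np.uint8)
    for j in range(w): cv2.line(a,(j*W//w,0),(j*W//w,12 if (x+j)%5==0 else 5),(0,0,255),1)
    for j in range(h): cv2.line(a,(0,j*H//h),(12 if (y+j)%5==0 else 5,j*H//h),(0,0,255),1)
    return a
cv2.imwrite("pics/z2.png",np.vstack([np.hstack([cr(t,145,100,36,27,g=.6),cr(s,190,212,36,27,g=.6)]),np.hstack([cr(s,284,225,28,21,g=1.5),cr(t,284,212,28,21,g=2)])]))
E
```

```text
((303.195556640625, 235.29454040527344), (51.22190475463867, 27.932823181152344), 50.710594177246094) [ 278  207   52   57 1122]
[[ 0.5163 -0.0271]
 [ 0.5686 -0.0905]
 [ 0.4527 -0.1846]
 [ 0.4014 -0.1214]] [ 0.48476663 -0.10588133] [0.1486248  0.08214733 0.14928375 0.08136292]
[  39.37389447  -50.45480212 -140.92742505  129.08427504]
```

View pics/z2.png

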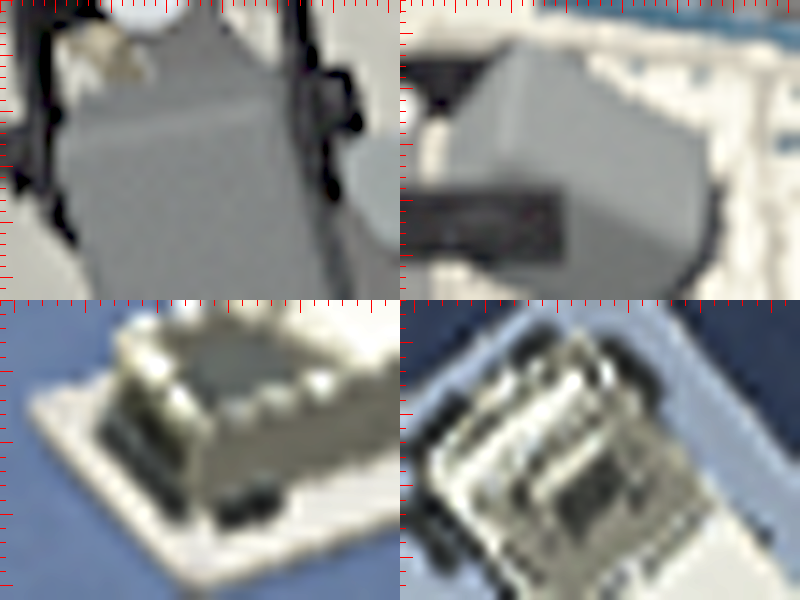

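The plate fit gives a yaw of about 39.4°. The upper-left end face shows some texture between the rim and the cheek. I'll sample along that face for label bars and triangulate the head corners.

```bash
python3 - <<'E'
from h import *
s=cv2.imread("pics/side0.png"); g=cv2.cvtColor(s,cv2.COLOR_BGR2GRAY).astype(np.float32)
yaw=np.radians(39.3); c=np.array([.4848,-.1059,.006]); X=np.array([np.cos(yaw),np.sin(yaw),0]);Y=np.array([-X[1],X[0],0])
for z in (10,14,18,22,26,30,34):
    P=[proj("side",c+X*.0605+Y*y/1e3+[0,0,z/1e3]) for y in range(-24,25,4)]
    P=np.array(P,np.float32); print(z,P[0].round(1),P[-1].round(1),cv2.remap(g,P[:,:1],P[:,1:],1).ravel().round().astype(int))
# head corners: z2 crops scale 11.11, top origin(145,100) side origin(190,212)
S=lambda x,y:(190+(x-400)/11.11-.5,212+y/11.11-.5)
T=lambda x,y:(145+x/11.11-.5,100+y/11.11-.5)
# rear-top far(-y) corner ; rear-top near
print("rear far",tri(S(522,38),T(268,98)))
S1=lambda x,y:(180+(x-400)/9.09-.5,210+y/9.09-.5)
print("side rear near?",tri(S(497,150),T(62,145)))
F=lambda x,y:(138+x/4.5-.5,86+(y-294)/4.5-.5)
print("front far",tri(S1(745,128),F(173,497)))
print("front near",tri(S1(727,222),F(85,512)))
# base edges z~0.012
for z in(.01,.02): print(onz("top",F(258,398),z),onz("top",F(290,578),z))
E
```

```text
10 [290.  230.1] [296.8 237.4] [196 218 196 141 115 101  99  79  89  93  99 128 145]
14 [290.  229.2] [296.9 236.5] [164 198 209 161 119 102  87  68  76  85  90 110 150]
18 [290.1 228.3] [296.9 235.6] [156 154 187 183 138 104 108  90  99 101 104 111 148]
22 [290.1 227.5] [297.  234.8] [157 156 161 176 171 131 122 128 139 143 140 131 149]
26 [290.1 226.6] [297.  233.9] [160 160 171 186 200 184 178 165 160 190 189 170 155]
30 [290.2 225.7] [297.1 233. ] [161 158 179 204 216 232 228 227 192 196 236 213 192]
34 [290.2 224.9] [297.1 232.2] [160 159 158 195 220 238 243 252 237 202 241 219 215]
rear far (array([0.76975204, 0.23272192, 0.28682169]), np.float64(0.004224638339016373))
side rear near? (array([0.76117383, 0.27768219, 0.28521006]), np.float64(0.0012451587179356234))
front far (array([0.72456352, 0.22084335, 0.25299546]), np.float64(0.0037325260444051175))
front near (array([0.71651917, 0.26879931, 0.25330085]), np.float64(0.0025032944952935923))
[0.86343476 0.21793254 0.01      ] [0.74086017 0.19401597 0.01      ]
[0.86011248 0.2161977  0.02      ] [0.73840961 0.19245121 0.02      ]
```

No clear bars show at this resolution, though the visible end looks dark enough to be the label, so I'll check once it's lifted. The head's tilt comes out at roughly 34°. I'll refine that from the corner points and work out the targets.

```bash
cat >> h.py <<'E'
from scipy.spatial.transform import Rotation as R
YAW=np.radians(39.4); CC=np.array([.4848,-.1059,.006])
def casepose(yaw=YAW,o=CC):
    X=np.array([np.cos(yaw),np.sin(yaw),0]);Z=np.array([0,0,1.]);return np.c_[X,np.cross(Z,X),Z],np.array(o)
def lensframe(p):
    x,y,yaw,t=p; a=np.array([x,y,.27]); f=-np.array([np.cos(yaw),np.sin(yaw),0])
    d=f*np.cos(t)-np.array([0,0,np.sin(t)]); up=f*np.sin(t)+np.array([0,0,np.cos(t)]); 
    return a,d,np.cross(up,d),up
E
python3 - <<'E'
from h import *
from scipy.optimize import least_squares
S=lambda x,y:(190+(x-400)/11.11-.5,212+y/11.11-.5)
T=lambda x,y:(145+x/11.11-.5,100+y/11.11-.5)
S1=lambda x,y:(180+(x-400)/9.09-.5,210+y/9.09-.5)
F=lambda x,y:(138+x/4.5-.5,86+(y-294)/4.5-.5)
# (along d, side: +1 = world +y(near side cam), up), cam, px
O=[(0,-1,22,"side",S(522,38)),(0,-1,22,"top",T(268,98)),(0,1,22,"top",T(62,145)),
(62,-1,22,"side",S1(745,128)),(62,-1,22,"top",F(173,497)),(62,1,22,"side",S1(727,222)),(62,1,22,"top",F(85,512)),(62,1,-22,"side",S1(668,290))]
def res(p,full=False):
    a,d,l,u=lensframe(p); l=l if l[1]>0 else -l
    r=[proj(n,a+d*A/1e3+l*.026*s+u*U/1e3)-np.array(q) for A,s,U,n,q in O]
    return np.array(r).ravel()
q=least_squares(res,[.77,.25,.18,.59],x_scale=[.01,.01,.1,.1],loss="soft_l1")
print(q.x,np.degrees(q.x[2:]),res(q.x).reshape(-1,2).round(1))
print("bolts mid",onz("top",(161,111.5),.27))
o=arm.get_obs(); Rt=R.from_rotvec(o["tcp_rot"]).as_matrix(); print(Rt.round(3))
Rc,_=casepose()
for s in(1,-1):
    G=np.c_[s*Rc[:,0],-s*Rc[:,1],-Rc[:,2]]
    print("turn to grasp",s,R.from_matrix(G@Rt.T).as_rotvec().round(3))
print("pads",[ (CC+Rc[:,0]*x).round(4) for x in(.043,-.043)])
E
```

```text
[0.77996965 0.25768186 0.21125382 0.60583206] [12.10395254 34.71161994] [[-1.6 -1.4]
 [ 1.3 -0.6]
 [-1.4 -0.6]
 [-0.  -0.5]
 [ 0.9  1.3]
 [ 0.9  0.4]
 [-0.3  2.2]
 [-0.7  2.8]]
bolts mid [0.76948281 0.25529864 0.27      ]
[[ 0.975  0.223 -0.   ]
 [ 0.223 -0.975  0.002]
 [ 0.    -0.002 -1.   ]]
turn to grasp 1 [-0.002 -0.001  0.463]
turn to grasp -1 [-1.000e-03  2.000e-03 -2.679e+00]
pads [array([ 0.518 , -0.0786,  0.006 ]), array([ 0.4516, -0.1332,  0.006 ])]
```

Emit:
jog_arm(steps=[[1,[30,40,0],[0,0,0.1]],[1,[60,80,0],[0,0,0.2]],[1,[90,120,0],[0,0,0.3]],[1,[120,160,0],[0,0,0.4]],[1,[150,200,0],[0,0,0.463]]], grip_force=40)

```text
time_s: 0.6
position: [0.2788, -0.3586, 0.3036]
tcp_rot: [-2.956, -1.063, -0.0]
ft_force: [1.5, -0.2, 0.2]
grip_width: 0.0123
grip_force: 0.0
```

```bash
python3 - <<'E'
from h import *
Rc,o=casepose()
def hit(p,y):
    c,d=ray("side",p); P=o+Rc[:,1]*y; n=Rc[:,1]; q=c+d*((P-c)@n/(d@n)); return (Rc.T@(q-o)*1e3).round(1)
print(hit((318.2,214.2),-.0195),hit((324.5,220.6),.0195))
for y in(-.0195,0,.0195): print(hit((295.9,220.6),y), hit((284+200/14.29,215+90/14.29),y))
E
```

```text
[-57.6 -19.5  43.7] [-59.8  19.5  39.3]
[ 39.8 -19.5  49.1] [ 30.5 -19.5  42.6]
[52.5  0.  66.8] [43.4 -0.  60.4]
[65.3 19.5 84.5] [56.4 19.5 78.2]
```

Emit:
jog_arm(steps=[[1,[35,40,-20],[0,0,0]],[1,[70,80,-40],[0,0,0]],[1,[105,120,-60],[0,0,0]],[1,[140,160,-80],[0,0,0]],[1,[175,200,-100],[0,0,0]]])

```text
time_s: 1.1
position: [0.433, -0.1827, 0.2151]
tcp_rot: [2.958, 1.059, -0.0]
ft_force: [0.5, -1.2, 0.5]
grip_width: -0.0
grip_force: 0.0
```

Emit:
jog_arm(steps=[[1,[25,35,0],[0,0,0]],[1,[50,65,0],[0,0,0]],[1,[61,77,0],[0,0,0]],[1,[61,77,-20],[0,0,0]],[1,[61,77,-30],[0,0,0]]])

```text
time_s: 1.6
position: [0.4929, -0.1066, 0.1844]
tcp_rot: [-2.956, -1.061, 0.002]
ft_force: [-1.3, -0.0, -0.3]
grip_width: -0.0
grip_force: 0.0
```

```bash
python3 - <<'E'
from h import *
o=arm.get_obs(); print(o["position"],R.from_rotvec(o["tcp_rot"]).as_matrix().round(3),o["joints"].round(2),o["ft_force"])
t=arm.grab_frame("top")[:,:,::-1];s=arm.grab_frame("side")[:,:,::-1]
def cr(i,x,y,w,h): return cv2.resize(i[y:y+h,x:x+w],(400,400),interpolation=cv2.INTER_CUBIC)
cv2.imwrite("pics/p1.png",np.hstack([cr(t,270,205,60,60),cr(s,280,190,60,60)]))
E
```

```text
[ 0.49287826 -0.10655259  0.18442512] [[ 0.772  0.636 -0.002]
 [ 0.636 -0.772  0.   ]
 [-0.001 -0.002 -1.   ]] [-0.34  0.31 -0.34  0.92 -0.    2.11] [-1.27528081 -0.01596617 -0.28313787]
```

View pics/p1.png

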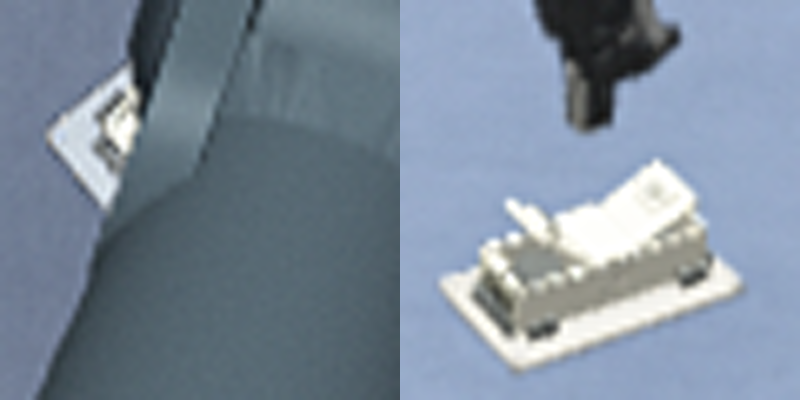

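The side crop shows the closed fingertips at about (590,125), above the bridge, with both covers still up. I'll hold to see where the arm settles.

Emit:
jog_arm(steps=[[1,[0,0,0],[0,0,0]],[1,[0,0,0],[0,0,0]],[1,[0,0,0],[0,0,0]],[1,[0,0,0],[0,0,0]],[1,[0,0,0],[0,0,0]]])

```text
time_s: 2.2
position: [0.4934, -0.1077, 0.1863]
tcp_rot: [2.957, 1.059, 0.001]
ft_force: [0.3, 0.0, 0.7]
grip_width: -0.0003
grip_force: 0.0
```

Emit:
jog_arm(steps=[[1,[21,26,0],[0,0,0]],[1,[21,26,-15],[0,0,0]],[1,[21,26,-30],[0,0,0]],[1,[21,26,-40],[0,0,0]],[1,[21,26,-46],[0,0,0]]])

```text
time_s: 2.7
position: [0.514, -0.0812, 0.1392]
tcp_rot: [-2.957, -1.059, 0.0]
ft_force: [3.0, 4.9, 3.8]
grip_width: -0.0001
grip_force: 1.4
```

Emit:
jog_arm(steps=[[1,[0,0,-3],[0,0,0]],[1,[0,0,-6],[0,0,0]],[1,[0,0,-9],[0,0,0]],[1,[0,0,-12],[0,0,0]],[1,[0,0,-14],[0,0,0]]])

```text
time_s: 3.2
position: [0.5142, -0.0816, 0.1257]
tcp_rot: [2.958, 1.059, -0.0]
ft_force: [-0.6, -0.2, -0.0]
grip_width: 0.0002
grip_force: 0.1
```

Emit:
jog_arm(steps=[[1,[0,0,-2],[0,0,0]],[1,[0,0,-3],[0,0,0]],[1,[0,0,-4],[0,0,0]],[1,[0,0,-5],[0,0,0]],[1,[0,0,-6],[0,0,0]]])

```text
time_s: 3.7
position: [0.5145, -0.0814, 0.1203]
tcp_rot: [2.957, 1.059, 0.001]
ft_force: [0.7, 0.6, -1.0]
grip_width: -0.0
grip_force: 0.0
```

Emit:
jog_arm(steps=[[1,[0,0,-0.5],[0,0,0]],[1,[0,0,-1],[0,0,0]],[1,[0,0,-1.5],[0,0,0]],[1,[0,0,-2],[0,0,0]],[1,[0,0,-2],[0,0,0]]])

```text
time_s: 4.2
position: [0.5141, -0.0815, 0.1181]
tcp_rot: [2.957, 1.059, -0.0]
ft_force: [-0.3, 0.6, 3.4]
grip_width: -0.0001
grip_force: 1.8
```

Emit:
jog_arm(steps=[[1,[0,0,-0.5],[0,0,0]],[1,[0,0,-1],[0,0,0]],[1,[0,0,-1.5],[0,0,0]],[1,[0,0,-2],[0,0,0]],[1,[0,0,-2],[0,0,0]]])

```text
time_s: 4.7
position: [0.5143, -0.0815, 0.1178]
tcp_rot: [2.957, 1.059, 0.001]
ft_force: [-6.1, 1.1, 17.9]
grip_width: -0.0001
grip_force: 8.8
```

Emit:
jog_arm(steps=[[1,[0,0,-0.5],[0,0,0]],[1,[0,0,-1],[0,0,0]],[1,[0,0,-1],[0,0,0]],[1,[0,0,-1.5],[0,0,0]],[1,[0,0,-1.5],[0,0,0]]])

```text
time_s: 5.2
position: [0.5143, -0.0815, 0.1175]
tcp_rot: [2.956, 1.059, 0.002]
ft_force: [-9.8, 2.0, 28.5]
grip_width: 0.0001
grip_force: 13.9
```

Emit:
jog_arm(steps=[[1,[0,0,20],[0,0,0]],[1,[0,0,45],[0,0,0]],[1,[-25,-20,50],[0,0,0]],[1,[-50,-40,50],[0,0,0]],[1,[-61,-50,45],[0,0,0]]])

```text
time_s: 5.7
position: [0.4521, -0.1324, 0.1597]
tcp_rot: [2.957, 1.057, 0.0]
ft_force: [0.4, -0.5, -0.5]
grip_width: -0.0
grip_force: 0.0
```

```bash
python3 - <<'E'
from h import *
s=arm.grab_frame("side")[:,:,::-1]
cv2.imwrite("pics/p2.png",cv2.resize(s[195:255,275:345],(700,600),interpolation=cv2.INTER_CUBIC))
o=arm.get_obs(); print(o["position"],o["ft_force"])
E
```

```text
[ 0.45049072 -0.13287465  0.15836523] [-0.699278   -1.36269506 -1.02046323]
```

View pics/p2.png

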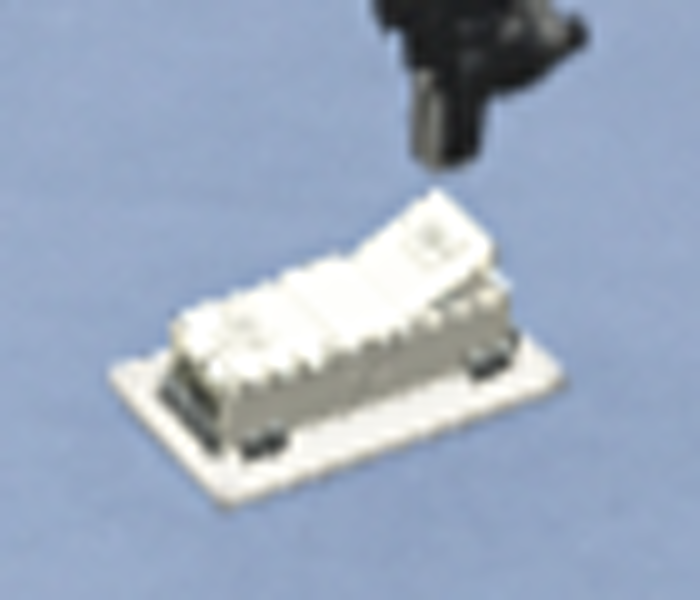

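The left cover is shut at about (245,330), and the plain cover is still up at (435,230). I'll press that one now.

Emit:
jog_arm(steps=[[1,[2,1,-10],[0,0,0]],[1,[2,1,-20],[0,0,0]],[1,[2,1,-26],[0,0,0]],[1,[2,1,-30],[0,0,0]],[1,[2,1,-33],[0,0,0]]])

```text
time_s: 6.25
position: [0.4554, -0.13, 0.1256]
tcp_rot: [-2.957, -1.06, 0.001]
ft_force: [0.7, -0.1, -0.1]
grip_width: -0.0001
grip_force: 0.1
```

Emit:
jog_arm(steps=[[1,[0,0,-1],[0,0,0]],[1,[0,0,-2],[0,0,0]],[1,[0,0,-3],[0,0,0]],[1,[0,0,-4],[0,0,0]],[1,[0,0,-5],[0,0,0]]])

```text
time_s: 6.75
position: [0.4554, -0.1306, 0.1215]
tcp_rot: [2.957, 1.059, 0.0]
ft_force: [-0.3, -0.2, 1.9]
grip_width: -0.0003
grip_force: 1.0
```

Emit:
jog_arm(steps=[[1,[0,0,-0.5],[0,0,0]],[1,[0,0,-1],[0,0,0]],[1,[0,0,-1.5],[0,0,0]],[1,[0,0,-2],[0,0,0]],[1,[0,0,-2],[0,0,0]]])

```text
time_s: 7.25
position: [0.4552, -0.1304, 0.1192]
tcp_rot: [-2.957, -1.059, 0.0]
ft_force: [-0.0, 0.9, -0.2]
grip_width: 0.0003
grip_force: 0.0
```

Emit:
jog_arm(steps=[[1,[0,0,-0.5],[0,0,0]],[1,[0,0,-1],[0,0,0]],[1,[0,0,-2],[0,0,0]],[1,[0,0,-3],[0,0,0]],[1,[0,0,-3],[0,0,0]]])

```text
time_s: 7.75
position: [0.4553, -0.1305, 0.1178]
tcp_rot: [2.957, 1.059, 0.001]
ft_force: [-3.8, 2.1, 15.6]
grip_width: -0.0001
grip_force: 7.5
```

Emit:
jog_arm(steps=[[1,[0,0,-0.5],[0,0,0]],[1,[0,0,-1],[0,0,0]],[1,[0,0,-1.5],[0,0,0]],[1,[0,0,-2],[0,0,0]],[1,[0,0,-2],[0,0,0]]])

```text
time_s: 8.25
position: [0.4554, -0.1306, 0.1175]
tcp_rot: [2.956, 1.059, 0.001]
ft_force: [-9.9, 3.9, 30.7]
grip_width: -0.0001
grip_force: 15.4
```

Emit:
jog_arm(steps=[[1,[0,0,20],[0,0,0]],[0,[0,0,45],[0,0,0]],[0,[15,12,80],[0,0,0]],[0,[29,25,80],[0,0,0]],[0,[29,25,80],[0,0,0]]])

```text
time_s: 8.75
position: [0.4865, -0.105, 0.1957]
tcp_rot: [2.954, 1.062, 0.006]
ft_force: [-0.5, -0.3, -0.0]
grip_width: 0.0583
grip_force: 0.0
```

Emit:
jog_arm(steps=[[0,[0,0,0],[0,0,0]],[0,[0,0,0],[0,0,0]],[0,[0,0,0],[0,0,0]],[0,[0,0,0],[0,0,0]],[0,[0,0,0],[0,0,0]]])

```text
time_s: 9.25
position: [0.4838, -0.1057, 0.1941]
tcp_rot: [-2.958, -1.058, 0.001]
ft_force: [-0.2, -0.1, -0.2]
grip_width: 0.0855
grip_force: 0.0
```

```bash
python3 - <<'E'
from h import *
s=arm.grab_frame("side")[:,:,::-1].copy()
cv2.imwrite("pics/p3full.png",s)
cv2.imwrite("pics/p3.png",cv2.resize(s[185:255,275:345],(600,600),interpolation=cv2.INTER_CUBIC))
o=arm.get_obs(); print(o["position"],o["ft_force"],o["grip_width"])
E
```

```text
[ 0.48399197 -0.10563524  0.19420346] [0.23723807 1.15391508 0.07769572] 0.08537513155881174
```

View pics/p3.png

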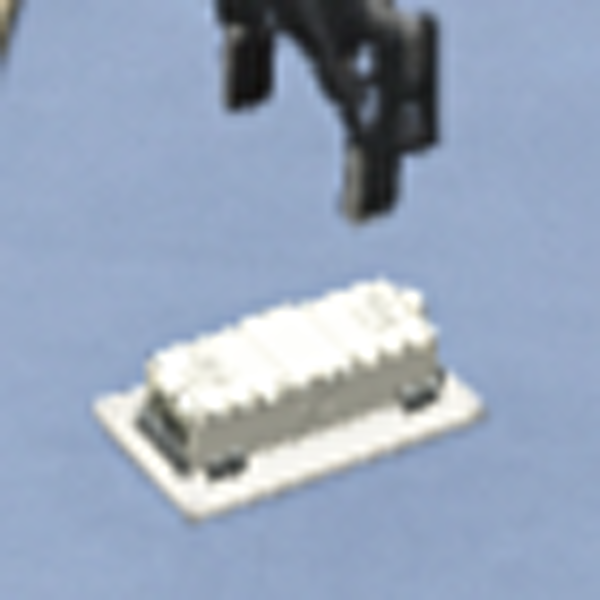

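Both covers lie flat and shut in the side crop, and the case is still in the cradle. I'll go down and grip it.

Emit:
jog_arm(steps=[[0,[1,0,-30],[0,0,0]],[0,[1,0,-60],[0,0,0]],[0,[1,0,-90],[0,0,0]],[0,[1,0,-105],[0,0,0]],[0,[1,0,-112],[0,0,0]]])

```text
time_s: 9.8
position: [0.4839, -0.1051, 0.0806]
tcp_rot: [-2.956, -1.058, 0.004]
ft_force: [0.3, 1.1, 0.5]
grip_width: 0.0854
grip_force: 0.0
```

Emit:
jog_arm(steps=[[0.1,[0,0,0],[0,0,0]],[0.3,[0,0,0],[0,0,0]],[0.6,[0,0,0],[0,0,0]],[1,[0,0,0],[0,0,0]],[1,[0,0,0],[0,0,0]]], grip_force=50)

```text
time_s: 10.3
position: [0.4853, -0.1048, 0.0836]
tcp_rot: [-2.956, -1.059, -0.002]
ft_force: [-1.7, 2.9, 6.3]
grip_width: 0.0434
grip_force: 53.3
```

Emit:
jog_arm(steps=[[1,[0,0,0],[0,0,0]],[1,[0,0,0],[0,0,0]],[1,[0,0,0],[0,0,0]],[1,[0,0,2],[0,0,0]],[1,[0,0,5],[0,0,0]]])

```text
time_s: 10.8
position: [0.4848, -0.1052, 0.0875]
tcp_rot: [-2.957, -1.059, 0.001]
ft_force: [-0.1, 0.3, -2.2]
grip_width: 0.0435
grip_force: 52.3
```

Emit:
jog_arm(steps=[[1,[0,0,15],[0,0,0]],[1,[0,0,40],[0,0,0]],[1,[0,0,75],[0,0,0]],[1,[0,0,110],[0,0,0]],[1,[0,0,140],[0,0,0]]])

```text
time_s: 11.3
position: [0.4857, -0.1059, 0.2297]
tcp_rot: [2.956, 1.058, 0.002]
ft_force: [-0.0, -0.9, -2.4]
grip_width: 0.0432
grip_force: 52.3
```

```bash
python3 - <<'E'
from h import *
s=arm.grab_frame("side")[:,:,::-1].copy()
cv2.imwrite("pics/p4full.png",s)
o=arm.get_obs(); print(o["position"],o["ft_force"],o["grip_width"],o["wrist_torque"],o["joints"].round(2))
p=proj("side",o["position"]-[0,0,.07]).astype(int);print(p)
cv2.imwrite("pics/p4.png",cv2.resize(s[p[1]-25:p[1]+35,p[0]-35:p[0]+35],(700,600),interpolation=cv2.INTER_CUBIC))
E
```

```text
[ 0.48794947 -0.10665409  0.23451609] [ 1.87667275 -0.44764812  1.55503799] 0.043020322668391266 [ 0.00144668 -0.13295875  0.01332512] [-0.34  0.25 -0.28  1.03 -0.    2.11]
[308 195]
```

View pics/p4.png

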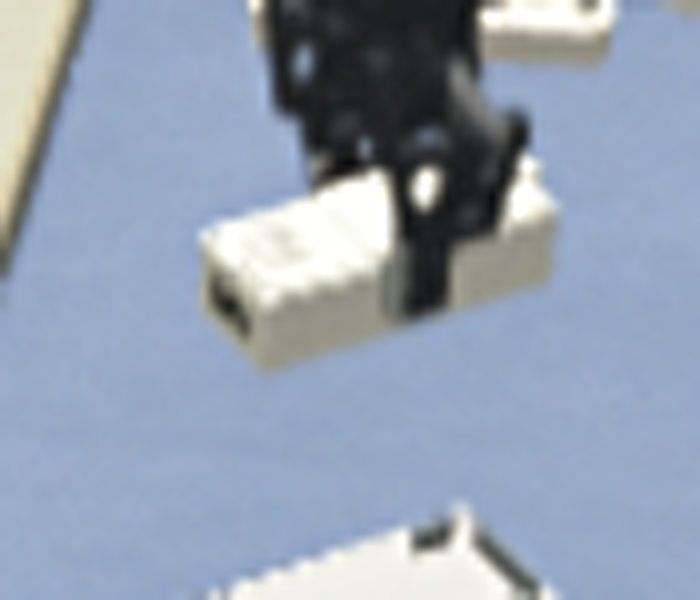

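The left end carries the label, dark bars at (230,300), so the label end is the +x,+y end as assumed and the case hangs level. Next I'll refine the head pose from mask polygons, leaving the box offset free.

```bash
python3 - <<'E'
from h import *
for n,(x,y,w,h),seed in(("top",(140,88,50,60),(160,125)),("side",(178,205,52,48),(208,227))):
    i=cv2.imread(f"pics/{n}0.png"); 
    u=cv2.resize(i[y:y+h,x:x+w],None,fx=8,fy=8,interpolation=cv2.INTER_CUBIC); u=cv2.bilateralFilter(u,9,25,9)
    s=(int((seed[0]-x+.5)*8),int((seed[1]-y+.5)*8)); print(n,"seed",u[s[1],s[0]])
    for tol in(5,8,12):
        m=np.zeros((u.shape[0]+2,u.shape[1]+2),np.uint8)
        cv2.floodFill(u.copy(),m,s,0,(tol,)*3,(tol,)*3,4|cv2.FLOODFILL_MASK_ONLY|cv2.FLOODFILL_FIXED_RANGE|(255<<8))
        c=max(cv2.findContours(cv2.morphologyEx(m[1:-1,1:-1],cv2.MORPH_OPEN,np.ones((5,5))),0,2)[0],key=cv2.contourArea)
        p=cv2.approxPolyDP(c,12,True)[:,0]
        print(tol,cv2.contourArea(c)/64,((p+.5)/8-.5+[x,y]).round(1).tolist())
# profile of the top view down the head centreline and side gray
g=cv2.cvtColor(cv2.imread("pics/top0.png"),6)
for c in(157,160,163,166,169,172): print(c,g[106:142,c].tolist())
E
```

```text
top seed [89 88 84]
5 371.15625 [[169.1, 109.9], [167.8, 112.6], [166.6, 110.9], [150.2, 114.9], [156.9, 133.2], [173.7, 130.6]]
8 437.390625 [[167.4, 106.1], [165.2, 108.1], [160.4, 106.6], [160.8, 108.8], [158.3, 106.8], [152.8, 108.2], [154.3, 109.9], [151.1, 109.3], [151.8, 111.3], [168.4, 109.3], [149.9, 114.4], [156.9, 133.3], [174.1, 130.2]]
12 490.09375 [[168.1, 105.1], [150.9, 109.2], [151.9, 111.8], [167.9, 109.2], [149.8, 113.9], [155.3, 133.2], [174.2, 130.2]]
side seed [121 126 119]
5 109.1875 [[201.3, 216.2], [200.1, 224.9], [215.8, 232.4], [214.4, 225.1]]
8 130.21875 [[200.9, 216.1], [199.7, 225.2], [215.8, 232.7], [214.9, 224.8]]
12 182.4140625 [[194.3, 222.8], [195.8, 225.2], [193.8, 227.2], [200.9, 225.6], [216.1, 232.6], [215.7, 223.3], [203.9, 216.2], [199.9, 215.6], [199.2, 224.8], [199.6, 217.2]]
157 [75, 78, 80, 82, 85, 100, 100, 91, 88, 88, 91, 88, 89, 89, 87, 88, 90, 89, 89, 88, 84, 88, 85, 87, 89, 89, 87, 88, 68, 102, 157, 171, 169, 170, 173, 171]
160 [76, 80, 81, 82, 95, 101, 91, 89, 90, 89, 87, 88, 90, 89, 89, 90, 87, 87, 87, 87, 88, 87, 88, 89, 88, 86, 89, 88, 65, 40, 139, 176, 167, 168, 174, 172]
163 [77, 82, 80, 90, 99, 98, 93, 90, 89, 87, 89, 87, 89, 86, 88, 90, 89, 85, 88, 86, 90, 88, 87, 87, 86, 86, 90, 81, 46, 14, 43, 95, 110, 106, 118, 117]
166 [82, 81, 84, 97, 106, 91, 89, 88, 88, 87, 88, 91, 87, 89, 87, 89, 89, 89, 86, 87, 90, 87, 87, 87, 87, 87, 84, 59, 30, 53, 63, 102, 129, 126, 125, 125]
169 [75, 75, 74, 85, 86, 82, 81, 84, 84, 89, 90, 91, 86, 87, 85, 89, 89, 87, 88, 88, 87, 85, 86, 88, 87, 89, 77, 44, 5, 38, 83, 119, 129, 126, 123, 126]
172 [7, 24, 26, 25, 32, 29, 24, 19, 27, 27, 37, 52, 61, 67, 77, 79, 81, 81, 84, 83, 83, 88, 88, 86, 88, 86, 56, 5, 44, 106, 129, 126, 126, 124, 126, 124]
```

```bash
cat > fit.py <<'E'
from h import *
from scipy.optimize import least_squares
O=[(0,-1,22,"side",(200.2,215.6)),(0,1,22,"side",(198.6,225.4)),(0,-1,22,"top",(168.2,109.2)),(0,1,22,"top",(149.8,113.7)),
(62,-1,22,"side",(216.6,223.6)),(62,1,22,"side",(216.3,233.2)),(62,-1,22,"top",(174.5,131.0)),(62,1,22,"top",(155.6,134.0)),(62,1,-22,"side",(209.7,241.2))]
def res(p):
    a,d,l,u=lensframe(p[:4]); l=l if l[1]>0 else -l
    return np.array([proj(n,a+d*(A/1e3+p[4])+l*.026*s+u*U/1e3)-np.array(q) for A,s,U,n,q in O]+[(bolt(a)-[161,111.5])]).ravel()
bolt=lambda a:proj("top",a)
if __name__=="__main__":
    q=least_squares(res,[.77,.25,.18,.59,0],x_scale=[.01,.01,.1,.1,.01],loss="soft_l1")
    print(q.x,np.degrees(q.x[2:4]),"\n",res(q.x).reshape(-1,2).round(1).tolist())
    P=[tri(O[0][4],O[2][4]),tri(O[1][4],O[3][4]),tri(O[4][4],O[6][4]),tri(O[5][4],O[7][4])]
    for p in P: print(p[0].round(4),round(p[1],4))
    v=[P[2][0]-P[0][0],P[3][0]-P[1][0]]
    for e in v: print(np.linalg.norm(e),np.degrees(np.arcsin(-e[2]/np.linalg.norm(e))),np.degrees(np.arctan2(-e[1],-e[0])))
    for e in(P[1][0]-P[0][0],P[3][0]-P[2][0]): print("w",np.linalg.norm(e),np.degrees(np.arctan2(-e[0],e[1])),e[2])
E
python3 fit.py
```

```text
[ 0.77021655  0.25810366  0.23720883  0.66423819 -0.00900521] [13.59106499 38.05804512] 
 [[-0.5, -2.9], [-0.1, -1.6], [0.6, -0.9], [-2.3, -0.5], [1.0, -0.8], [0.7, 0.8], [1.8, 1.0], [-0.0, 2.7], [-1.6, 2.5], [-1.1, -0.3]]
[0.7692 0.2342 0.2851] 0.0021
[0.7592 0.2786 0.2845] 0.0001
[0.7246 0.2242 0.2549] 0.0007
[0.7145 0.2696 0.2572] 0.0041
0.0548397025532985 33.488731148953356 12.695942776155162
0.05320053261093899 30.87859344403129 11.289599959909756
w 0.045453498144666295 12.686970550256873 -0.0006436122974722291
w 0.0466270091240806 12.576405430953441 0.0023118422152453855
```

```bash
python3 - <<'E'
import cv2,numpy as np
np.set_printoptions(linewidth=250)
g=cv2.cvtColor(cv2.imread("pics/side0.png"),6); print(g[219:246,203:224])
g=cv2.cvtColor(cv2.imread("pics/top0.png"),6); print(g[128:142,150:182])
E
```

```text
[[121 121 122 118 122 138 184 239 233 247 247 245 243 172 180 229 229 231 208 163 165]
 [122 123 123 121 117 116 126 181 187 240 250 247 240 233 234 245 242 243 222 167 189]
 [123 123 122 122 122 118 115 120 121 168 203 243 244 248 241 245 246 245 224 160 204]
 [122 122 120 121 122 120 119 116 113 117 130 176 200 237 227 234 240 244 223 163 217]
 [123 122 121 123 122 121 120 121 118 115 115 116 128 163 171 217 238 245 202 160 192]
 [122 122 122 122 122 121 121 120 120 121 119 117 113 112 131 234 244 244 194 160 156]
 [122 122 122 122 121 121 121 122 121 121 119 119 118 110 125 249 244 233 218 172 164]
 [118 123 123 123 123 123 120 120 121 121 119 120 118 114 120 239 230 218 234 197 212]
 [109 116 119 121 124 123 122 121 121 122 120 119 120 116 106 183 184 223 240 200 209]
 [ 73  82 106 116 118 122 120 120 120 120 121 121 120 119  93  96 136 220 235 208 210]
 [ 32  49  88 101 108 115 118 121 120 123 123 119 122 122  85  44 129 230 229 214 217]
 [ 18  38  73  82  91  98 108 114 118 119 122 121 121 125  77  51 175 250 236 191 184]
 [ 17  34  71  73  74  80  89 100 108 116 117 121 125 12
[... 2384 characters left out ...]
107 129 129 126 124 123 126 129 131 131 128]
 [160 162 168 164 162 167 168 171 171 172 176 164 148  95 101 103 102 107 114 119 128 128 126 126 127 123 123 125 124 126 126 126]
 [159 162 164 165 162 165 165 169 166 167 167 171 184 110 127 129 129 130 129 129 127 126 126 127 124 126 123 124 125 127 127 127]
 [160 166 167 161 159 164 169 170 166 167 168 170 177 106 126 125 126 125 126 126 127 126 124 127 125 127 126 125 125 125 126 126]
 [162 163 164 162 164 164 169 173 169 171 174 173 175 118 122 123 125 124 125 123 123 123 126 126 123 125 128 126 127 126 128 129]
 [160 160 161 163 163 164 167 171 168 168 172 171 178 117 115 123 125 126 124 126 120 126 124 125 127 128 129 128 127 126 128 127]]
```

```bash
python3 - <<'E'
from h import *
def P(yawd):
    y=np.radians(yawd); f=-np.array([np.cos(y),np.sin(y),0]); l=np.array([-np.sin(y),np.cos(y),0]); return f,l
f,l=P(12.3)
def hit(cam,p,Q,n):
    c,d=ray(cam,p); return c+d*((Q-c)@n/(d@n))
A,e=tri((216.3,233.2),(155.6,134.0)); print("front-top-near",A,e)
B=hit("side",(209.6,240.7),A,l); v=B-A; print("B",B,"len",np.linalg.norm(v),"tilt",np.degrees(np.arctan2(-v@f,-v[2])))
D,e=tri((216.6,223.6),(174.5,131.0))
M=(A+D)/2; print("front top mid",M)
for t in(31,33,35):
    t=np.radians(t); d=f*np.cos(t)-[0,0,np.sin(t)]; u=f*np.sin(t)+np.array([0,0,np.cos(t)])
    fc=M-u*np.linalg.norm(v)/2; k=(.27-fc[2])/np.sin(t)   # back along d to z=.27
    print(np.degrees(t),"face centre",fc.round(4),"dist to axis height",k.round(4),"axis",(fc-d*k).round(4))
    for h in (.015,.0175,.02): # bezel disc radius; silhouette test
        for p in(.004,.008,.012):
            c=fc+d*p; th=np.linspace(0,2*np.pi,60); 
            s=np.array([proj("side",c+h*(l*np.cos(a)+u*np.sin(a))) for a in th]); q=np.array([proj("top",c+h*(l*np.cos(a)+u*np.sin(a))) for a in th])
            print("  r",h,"p",p,"side max u",s[:,0].max().round(1),s[s[:,0].argmax(),1].round(1),"top max v",q[:,1].max().round(1),q[q[:,1].argmax(),0].round(1))
E
```

```text
front-top-near [0.71445952 0.26962752 0.25719591] 0.004119525920981536
B [0.73261674 0.27358643 0.22929785] len 0.033521033330987104 tilt 33.66886614052761
front top mid [0.71952959 0.24690137 0.25603999]
31.0 face centre [0.728  0.2487 0.2417] dist to axis height 0.055 axis [0.774  0.2588 0.27  ]
  r 0.015 p 0.004 side max u 217.0 228.8 top max v 134.8 162.3
  r 0.015 p 0.008 side max u 218.3 229.3 top max v 136.3 162.8
  r 0.015 p 0.012 side max u 219.5 229.9 top max v 137.9 163.2
  r 0.0175 p 0.004 side max u 217.4 228.1 top max v 135.1 161.7
  r 0.0175 p 0.008 side max u 218.7 228.7 top max v 136.7 162.1
  r 0.0175 p 0.012 side max u 219.9 229.2 top max v 138.2 162.5
  r 0.02 p 0.004 side max u 217.8 227.5 top max v 135.5 161.0
  r 0.02 p 0.008 side max u 219.1 228.0 top max v 137.0 161.4
  r 0.02 p 0.012 side max u 220.3 228.6 top max v 138.6 161.9
33.0 face centre [0.7284 0.2488 0.242 ] dist to axis height 0.0514 axis [0.7706 0.258  0.27  ]
  r 0.015 p 0.004 side max u 217.0 228.8 top max v 134.7 162.3
  r 0.015 p 0.008 side max u 218.2 229.4 top max v 136.2 162.8
  r 0.015 p 0
[... 389 characters left out ...]
ax u 220.3 228.7 top max v 138.5 161.9
35.0 face centre [0.7289 0.2489 0.2423] dist to axis height 0.0483 axis [0.7676 0.2574 0.27  ]
  r 0.015 p 0.004 side max u 216.9 228.8 top max v 134.6 162.3
  r 0.015 p 0.008 side max u 218.1 229.4 top max v 136.1 163.3
  r 0.015 p 0.012 side max u 219.3 230.0 top max v 137.7 163.7
  r 0.0175 p 0.004 side max u 217.4 228.2 top max v 135.0 162.2
  r 0.0175 p 0.008 side max u 218.6 228.8 top max v 136.5 162.7
  r 0.0175 p 0.012 side max u 219.8 229.4 top max v 138.0 163.2
  r 0.02 p 0.004 side max u 217.9 227.6 top max v 135.4 161.7
  r 0.02 p 0.008 side max u 219.0 228.2 top max v 136.9 162.1
  r 0.02 p 0.012 side max u 220.2 228.8 top max v 138.4 162.6
```

```bash
cat >> h.py <<'E'
LENS=np.array([.720,.246,.237]); LY,LT=np.radians(12.2),np.radians(32.5)
def target(dist=.1):
    X=np.array([np.cos(LY)*np.cos(LT),np.sin(LY)*np.cos(LT),np.sin(LT)]); Y=np.array([-np.sin(LY),np.cos(LY),0]); Z=np.cross(X,Y)
    lab=LENS-dist*X; return lab-.0605*X+.0605*Z, np.c_[X,-Y,-Z], lab
E
python3 - <<'E'
from h import *
p,G,lab=target(); o=arm.get_obs(); Rt=R.from_rotvec(o["tcp_rot"]).as_matrix()
print("tcp target",p,"label",lab,"now",o["position"]); print("shift mm",((p-o["position"])*1e3).round(1),"turn",R.from_matrix(G@Rt.T).as_rotvec().round(3))
E
```

```text
tcp target [0.55592026 0.2105247  0.2017886 ] label [0.63756558 0.22817705 0.18327004] now [ 0.48794947 -0.10665409  0.23451609]
shift mm [ 68.  317.2 -32.7] turn [ 0.255 -0.508 -0.46 ]
```

Emit:
jog_arm(steps=[[1,[0,30,10],[0.05,-0.1,-0.09]],[1,[-5,70,20],[0.1,-0.2,-0.18]],[1,[-10,110,20],[0.15,-0.3,-0.27]],[1,[-10,150,20],[0.2,-0.4,-0.36]],[1,[-10,190,20],[0.24,-0.48,-0.43]]])

```text
time_s: 11.85
position: [0.4745, 0.0852, 0.2479]
tcp_rot: [-2.948, -0.358, -0.812]
ft_force: [0.4, -0.6, -3.9]
grip_width: 0.0432
grip_force: 52.6
```

Emit:
jog_arm(steps=[[1,[0,30,0],[0,0,0]],[1,[0,60,0],[0,0,0]],[1,[0,90,-10],[0,0,0]],[1,[5,110,-20],[0,0,0]],[1,[10,120,-30],[0,0,0]]])

```text
time_s: 12.35
position: [0.4875, 0.1969, 0.2173]
tcp_rot: [-2.942, -0.392, -0.803]
ft_force: [0.5, 0.5, -2.0]
grip_width: 0.0433
grip_force: 52.7
```

```bash
cat > togo.py <<'E'
from h import *
arm.grab_frame("side")
p,G,lab=target(); o=arm.get_obs(); Rt=R.from_rotvec(o["tcp_rot"]).as_matrix()
print("t",o["time_s"],"now",o["position"],o["joints"].round(2),o["ft_force"].round(1),o["wrist_torque"].round(2)); print("shift mm",((p-o["position"])*1e3).round(1),"turn",R.from_matrix(G@Rt.T).as_rotvec().round(3))
E
python3 togo.py
```

```text
t 12.4 now [0.48757604 0.19649819 0.21566914] [ 0.26  0.01 -0.76  0.26 -0.    3.14] [-0.   0.3 -2.6] [-0.22  0.59  0.01]
shift mm [ 68.3  14.  -13.9] turn [ 0.01  -0.035 -0.05 ]
```

Joint 6 is at its limit in this grasp (3.14), and the final pose needs about 3.29. I'll set the case down on a free patch of cloth and take it again a half turn round.

```bash
cat > put.py <<'E'
from h import *
import sys
x,y,z,yaw,s=map(float,sys.argv[1:6])
Rc,_=casepose(yaw); G=np.c_[s*Rc[:,0],-s*Rc[:,1],-Rc[:,2]]
o=arm.get_obs(); Rt=R.from_rotvec(o["tcp_rot"]).as_matrix()
print("shift",((np.array([x,y,z])-o["position"])*1e3).round(1),"turn",R.from_matrix(G@Rt.T).as_rotvec().round(3),o["joints"].round(2))
E
python3 put.py .46 .03 .12 .35 1
python3 -c "
from h import *
for p in((227,210),(206,251),(219,247),(228,271),(215,276),(183,250)): print(p,onz('top',p,.02).round(3))"
```

```text
shift [ -27.6 -166.5  -95.7] turn [-0.159  0.507  0.084] [ 0.26  0.01 -0.76  0.26 -0.    3.14]
(227, 210) [0.556 0.116 0.02 ]
(206, 251) [0.438 0.174 0.02 ]
(219, 247) [0.449 0.137 0.02 ]
(228, 271) [0.381 0.11  0.02 ]
(215, 276) [0.366 0.147 0.02 ]
(183, 250) [0.44  0.241 0.02 ]
```

Emit:
jog_arm(steps=[[1,[-5,-35,0],[-0.03,0.1,0.02]],[1,[-10,-70,-10],[-0.06,0.2,0.03]],[1,[-15,-105,-20],[-0.09,0.3,0.05]],[1,[-20,-140,-40],[-0.13,0.41,0.07]],[1,[-28,-166,-70],[-0.159,0.507,0.084]]])

```text
time_s: 12.9
position: [0.4624, 0.0266, 0.1494]
tcp_rot: [3.09, 0.541, 0.006]
ft_force: [1.7, 0.3, -1.9]
grip_width: 0.0429
grip_force: 52.7
```

Emit:
jog_arm(steps=[[1,[0,0,0],[0,0,0]],[1,[0,0,0],[0,0,0]],[1,[0,0,0],[0,0,0]],[1,[0,0,0],[0,0,0]],[1,[0,0,0],[0,0,0]]])

```text
time_s: 13.4
position: [0.46, 0.0299, 0.1485]
tcp_rot: [3.092, 0.545, 0.006]
ft_force: [-0.4, 0.5, -1.2]
grip_width: 0.0431
grip_force: 52.8
```

```bash
python3 put.py .46 .03 .0765 .35 1
```

```text
shift [ -0.    0.1 -72. ] turn [0.001 0.004 0.001] [-0.07  0.26 -0.51  0.79 -0.    2.72]
```

Emit:
jog_arm(steps=[[1,[0,0,-25],[0,0.004,0]],[1,[0,0,-50],[0,0.004,0]],[1,[0,0,-62],[0,0.004,0]],[1,[0,0,-68],[0,0.004,0]],[1,[0,0,-70],[0,0.004,0]]])

```text
time_s: 13.9
position: [0.4594, 0.0296, 0.0775]
tcp_rot: [3.094, 0.544, -0.004]
ft_force: [-6.8, -0.7, 16.0]
grip_width: 0.0432
grip_force: 55.0
```

Emit:
jog_arm(steps=[[1,[0,0,-0.5],[0,0,0]],[1,[0,0,-1],[0,0,0]],[1,[0,0,-1.5],[0,0,0]],[1,[0,0,-2],[0,0,0]],[1,[0,0,-2],[0,0,0]]])

```text
time_s: 14.4
position: [0.4602, 0.0294, 0.0775]
tcp_rot: [3.094, 0.544, -0.001]
ft_force: [-6.7, -0.3, 16.1]
grip_width: 0.0433
grip_force: 55.1
```

Emit:
jog_arm(steps=[[0.3,[0,0,1.5],[0,0,0]],[0,[0,0,1.5],[0,0,0]],[0,[0,0,1.5],[0,0,0]],[0,[0,0,1.5],[0,0,0]],[0,[0,0,1.5],[0,0,0]]])

```text
time_s: 14.9
position: [0.4598, 0.0292, 0.0768]
tcp_rot: [3.094, 0.543, -0.004]
ft_force: [-0.1, -0.2, -0.7]
grip_width: 0.0853
grip_force: 0.0
```

Emit:
jog_arm(steps=[[0,[0,0,15],[0,0,0]],[0,[0,0,45],[0,0,0]],[0,[0,0,85],[0,0,0]],[0,[0,0,85],[0,0,0.14]],[0,[0,0,85],[0,0,0.28]]])

```text
time_s: 15.4
position: [0.461, 0.0291, 0.1634]
tcp_rot: [2.983, 0.978, 0.001]
ft_force: [0.4, 0.5, -0.3]
grip_width: 0.0859
grip_force: 0.0
```

Emit:
jog_arm(steps=[[0,[0,0,0],[0,0,0.145]],[0,[0,0,0],[0,0,0.29]],[0,[0,0,0],[0,0,0.435]],[0,[0,0,0],[0,0,0.58]],[0,[0,0,0],[0,0,0.725]]])

```text
time_s: 15.9
position: [0.4596, 0.0292, 0.1617]
tcp_rot: [2.443, 1.973, -0.004]
ft_force: [1.3, 0.8, 0.4]
grip_width: 0.0854
grip_force: 0.0
```

Emit:
jog_arm(steps=[[0,[0,0,0],[0,0,0.145]],[0,[0,0,0],[0,0,0.29]],[0,[0,0,0],[0,0,0.435]],[0,[0,0,0],[0,0,0.58]],[0,[0,0,0],[0,0,0.725]]])

```text
time_s: 16.4
position: [0.4596, 0.0292, 0.1617]
tcp_rot: [1.585, 2.711, -0.002]
ft_force: [0.7, -0.3, -0.2]
grip_width: 0.0854
grip_force: 0.0
```

Emit:
jog_arm(steps=[[0,[0,0,0],[0,0,0.145]],[0,[0,0,0],[0,0,0.29]],[0,[0,0,0],[0,0,0.435]],[0,[0,0,0],[0,0,0.58]],[0,[0,0,0],[0,0,0.725]]])

```text
time_s: 16.9
position: [0.4596, 0.0292, 0.1616]
tcp_rot: [0.52, 3.096, -0.001]
ft_force: [-0.3, 0.8, -0.2]
grip_width: 0.0852
grip_force: 0.0
```

Emit:
jog_arm(steps=[[0,[0,0,0],[0,0,0.145]],[0,[0,0,0],[0,0,0.29]],[0,[0,0,0],[0,0,0.435]],[0,[0,0,0],[0,0,0.58]],[0,[0,0,0],[0,0,0.68]]])

```text
time_s: 17.4
position: [0.4596, 0.0292, 0.1617]
tcp_rot: [-0.54, 3.093, 0.001]
ft_force: [-0.7, 0.1, -0.5]
grip_width: 0.0852
grip_force: 0.0
```

```bash
python3 - <<'E'
from h import *
for n in("side","top"): cv2.imwrite(f"pics/{n}5.png",arm.grab_frame(n)[:,:,::-1])
E
python3 put.py .46 .03 .0785 .35 -1
```

```text
shift [  0.4   0.8 -83.2] turn [-0.001  0.002  0.009] [-0.07  0.25 -0.49  0.83  0.   -0.42]
```

Emit:
jog_arm(steps=[[0,[0.4,0,-25],[0,0,0]],[0,[0.4,0,-50],[0,0,0]],[0,[0.4,0,-70],[0,0,0]],[0,[0.4,0,-80],[0,0,0]],[0,[0.4,0,-83],[0,0,0]]])

```text
time_s: 18.0
position: [0.4593, 0.0293, 0.0779]
tcp_rot: [-0.531, 3.096, 0.002]
ft_force: [0.8, 0.1, 0.4]
grip_width: 0.0851
grip_force: 0.0
```

Emit:
jog_arm(steps=[[0.1,[0,0,0],[0,0,0]],[0.3,[0,0,0],[0,0,0]],[0.6,[0,0,0],[0,0,0]],[1,[0,0,0],[0,0,0]],[1,[0,0,0],[0,0,0]]])

```text
time_s: 18.5
position: [0.461, 0.0292, 0.0799]
tcp_rot: [-0.532, 3.091, 0.0]
ft_force: [-0.7, 0.4, 5.7]
grip_width: 0.043
grip_force: 52.0
```

Emit:
jog_arm(steps=[[1,[0,0,0],[0,0,0]],[1,[0,0,0],[0,0,0]],[1,[0,0,0],[0,0,0]],[1,[0,0,0],[0,0,0]],[1,[0,0,0],[0,0,0]]])

```text
time_s: 19.0
position: [0.461, 0.0293, 0.0799]
tcp_rot: [-0.532, 3.091, 0.0]
ft_force: [-0.3, 1.0, 6.6]
grip_width: 0.0434
grip_force: 52.0
```

Emit:
jog_arm(steps=[[1,[0,0,15],[0,0,0]],[1,[0,0,40],[0,0,0]],[1,[0,0,80],[0,0,0]],[1,[0,0,120],[0,0,0]],[1,[0,0,150],[0,0,0]]])

```text
time_s: 19.5
position: [0.4603, 0.0292, 0.2312]
tcp_rot: [-0.532, 3.092, 0.0]
ft_force: [0.5, 0.1, -2.7]
grip_width: 0.0433
grip_force: 51.3
```

```bash
sed -i 's/return lab-.0605\*X+.0605\*Z, np.c_\[X,-Y,-Z\]/return lab-.0605*X+.062*Z, np.c_[-X,Y,-Z]/' h.py; python3 togo.py
```

```text
t 19.55 now [0.46260959 0.02907019 0.23557144] [-0.07  0.18 -0.37  1.01  0.   -0.42] [ 1.  -0.8  0.8] [-0.01 -0.11 -0.04]
shift mm [ 92.5 181.3 -32.5] turn [ 0.156 -0.535 -0.124]
```

Emit:
jog_arm(steps=[[1,[0,35,5],[0.03,-0.11,-0.02]],[1,[0,75,5],[0.06,-0.22,-0.05]],[1,[0,115,0],[0.09,-0.33,-0.08]],[1,[5,150,-10],[0.13,-0.44,-0.1]],[1,[15,175,-20],[0.156,-0.535,-0.124]]])

```text
time_s: 20.05
position: [0.4734, 0.2058, 0.2087]
tcp_rot: [-0.276, 2.566, 0.087]
ft_force: [1.5, -0.5, -2.6]
grip_width: 0.0431
grip_force: 51.8
```

Emit:
jog_arm(steps=[[1,[8,2,0],[0,0,0]],[1,[18,4,-3],[0,0,0]],[1,[28,6,-6],[0,0,0]],[1,[36,6,-8],[0,0,0]],[1,[40,6,-10],[0,0,0]]])

```text
time_s: 20.55
position: [0.5177, 0.2097, 0.1997]
tcp_rot: [-0.273, 2.568, 0.083]
ft_force: [-1.0, 0.9, -1.2]
grip_width: 0.0435
grip_force: 51.9
```

Emit:
jog_arm(steps=[[1,[0,0,0],[0,0,0]],[1,[0,0,0],[0,0,0]],[1,[0,0,0],[0,0,0]],[1,[0,0,0],[0,0,0]],[1,[0,0,0],[0,0,0]]])

```text
time_s: 21.05
position: [0.5149, 0.2102, 0.1989]
tcp_rot: [-0.276, 2.57, 0.084]
ft_force: [0.9, 0.9, -1.2]
grip_width: 0.0432
grip_force: 51.9
```

```bash
sed -i 's/+.062\*Z/+.0635*Z/' h.py; python3 togo.py
```

```text
t 21.1 now [0.51496136 0.21027103 0.19901985] [ 0.29  0.09 -0.75  0.17 -0.04  0.06] [ 0.5 -0.4 -1.9] [-0.15  0.62  0.02]
shift mm [39.4 -0.1  5.3] turn [-0.002 -0.008 -0.002]
```

Emit:
jog_arm(steps=[[1,[10,0,2],[0,-0.008,0]],[1,[20,0,4],[0,-0.008,0]],[1,[30,0,5],[0,-0.008,0]],[1,[36,0,5],[0,-0.008,0]],[1,[39,0,5],[0,-0.008,0]]])

```text
time_s: 21.6
position: [0.5554, 0.2102, 0.2041]
tcp_rot: [-0.275, 2.561, 0.083]
ft_force: [0.5, -0.9, -1.6]
grip_width: 0.0435
grip_force: 51.9
```

Emit:
jog_arm(steps=[[1,[0,0,0],[0,0,0]],[1,[0,0,0],[0,0,0]],[1,[0,0,0],[0,0,0]],[1,[0,0,0],[0,0,0]],[1,[0,0,0],[0,0,0]]])

```text
time_s: 22.1
position: [0.5539, 0.2102, 0.2038]
tcp_rot: [-0.276, 2.562, 0.083]
ft_force: [-0.5, 0.3, -1.0]
grip_width: 0.0433
grip_force: 51.9
```

```bash
python3 togo.py; python3 - <<'E'
from h import *
t=arm.grab_frame("top")[:,:,::-1].copy();s=arm.grab_frame("side")[:,:,::-1].copy()
cv2.imwrite("pics/top6.png",t);cv2.imwrite("pics/side6.png",s)
def cr(i,x,y,w,h):
    a=cv2.resize(i[y:y+h,x:x+w],(400,600),interpolation=cv2.INTER_CUBIC); k=400/w
    for j in range(0,w,5): cv2.line(a,(int(j*k),0),(int(j*k),12 if (x+j)%10==0 else 5),(0,0,255),1)
    for j in range(0,h,5): cv2.line(a,(0,int(j*k)),(12 if (y+j)%10==0 else 5,int(j*k)),(0,0,255),1)
    return a
cv2.imwrite("pics/p6.png",np.hstack([cr(t,140,95,60,90),cr(s,190,190,70,105)]))
for n in("top","side"): print(n,proj(n,LENS),proj(n,target()[2]))
E
```

```text
t 22.15 now [0.55396421 0.21025592 0.20389312] [ 0.27  0.15 -0.67  0.18 -0.03  0.04] [ 1.  -0.2 -2.5] [-0.12  0.63  0.01]
shift mm [ 0.4 -0.1  0.4] turn [-0.002 -0.    -0.002]
top [167.21431132 134.88552886] [177.77768245 171.52334793]
side [216.33504222 233.1796469 ] [245.93353354 246.942782  ]
```

View pics/p6.png

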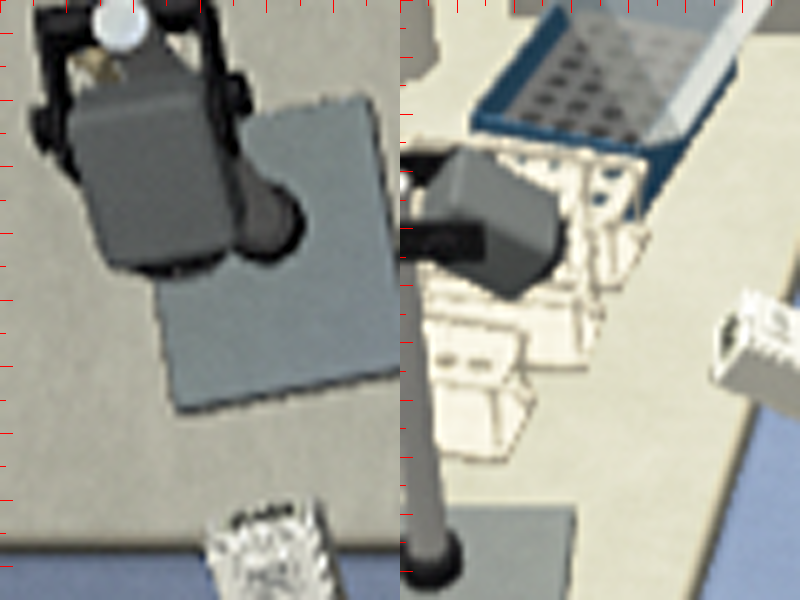

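The top crop shows the label bars at about (264,515), facing the head front at (170,265). The side crop shows the label at (728,335). I'll triangulate the label from its dark pixels and compare it with the lens.

```bash
cat > chk.py <<'E'
from h import *
np.set_printoptions(linewidth=220)
lab=target()[2]; px={}
for n,k in(("side","side6"),("top","top6")):
    g=cv2.cvtColor(cv2.imread(f"pics/{k}.png"),6).astype(float); p=proj(n,lab); x,y=p.round().astype(int)
    print(n,"pred",p.round(1),"origin",x-8,y-7); w=g[y-7:y+8,x-8:x+9]; print(w.astype(int))
E
python3 chk.py
```

```text
side pred [245.9 246.9] origin 238 240
[[225 224 226 226 225 225 226 226 225 225 224 224 237 226 226 223 223]
 [224 223 224 224 225 224 225 225 225 226 224 231 251 239 248 232 224]
 [224 225 226 225 224 225 225 226 226 227 228 235 251 251 250 244 243]
 [222 223 224 225 224 223 225 226 227 228 231 238 253 255 249 243 250]
 [221 223 223 222 222 224 224 226 228 231 215 240 255 255 249 242 250]
 [221 222 221 221 222 223 225 228 231 184 158 234 234 226 244 242 251]
 [221 221 220 221 222 222 224 234 235 145 115 204 245 218 244 241 252]
 [221 221 220 222 223 225 228 243 175  94 154 229 255 232 245 234 234]
 [221 220 221 221 224 225 228 249 146 104 182 244 255 229 246 243 228]
 [221 221 222 221 222 224 227 247 131  76 156 244 255 197 233 251 245]
 [221 220 221 222 221 223 226 245 140 108 194 245 224 196 234 222 232]
 [222 221 221 221 221 221 225 240 154 168 225 211 155 168 181 193 229]
 [221 222 220 219 222 222 226 236 184 204 219 163 143 147 141 166 173]
 [223 221 221 222 223 223 222 240 229 221 181 148 145 148 146 148 140]
 [222 222 221 221 223 222 198 243 244 185 149 147 148 147 148 150 1
[... 408 characters left out ...]
174 174 178 180 173 177 181 193 144 158 144 127 187 167 187]
 [174 175 178 176 184 162 151 185 145 153  66  87  80  47 176 152 192]
 [175 179 179 178 161  97  85 133  78  70  89  98 144 143 183 148 225]
 [173 190 180 179 129  55 131 133 180 190 169 178 211 239 225 178 240]
 [155 191 182 175 161 126 225 193 225 246 215 192 178 206 235 230 191]
 [139 174 206 214 226 209 243 215 189 223 176 209 166 157 218 227 199]
 [135 182 168 167 231 237 207 209 184 201 169 218 204 201 203 202 230]
 [ 86 196 186 143 209 224 181 199 199 180 197 205 240 205 204 206 218]
 [ 58 219 233 206 206 173 205 231 226 217 215 212 241 190 206 206 209]
 [104 198 210 206 208 177 209 234 229 223 189 176 156 194 174 206 207]]
```

```bash
python3 - <<'E'
from h import *
L,e=tri((247.2,248.3),(179.0,171.8)); print("label",L,e,"model",target()[2])
X=-target()[1][:,0];Y=target()[1][:,1];Z=-target()[1][:,2]
for n in((.7217,.2474,.2376),(.718,.2442,.2364)):
    v=np.array(n)-L; print("lens-label in case axes mm",(np.array([v@X,v@Y,v@Z])*1e3).round(1))
# case top edges direction in the top view
E
```

```text
label [0.63616387 0.22608108 0.17703954] 0.00373536628666161 model [0.63756558 0.22817705 0.18327004]
lens-label in case axes mm [106.8   2.8   3.7]
lens-label in case axes mm [102.6   0.4   5. ]
```

```bash
python3 - <<'E'
from h import *
print("cradle pred",proj("side",(.5686,-.0905,.006)).round(1),proj("side",(.5163,-.0271,.006)).round(1),"meas (285.6,232.1) (297.1,244.4)")
o=arm.get_obs(); Rt=R.from_rotvec(o["tcp_rot"]).as_matrix(); X,Y,Z=-Rt[:,0],Rt[:,1],-Rt[:,2]; c=o["position"]-.0799*Z
pt=lambda x,y,z:c+X*x/1e3+Y*y/1e3+Z*z/1e3
print("X",X.round(3),"Y",Y.round(3)," label",pt(60.5,0,16).round(4))
g=cv2.cvtColor(cv2.imread("pics/side6.png"),6).astype(np.float32)
def edge(x,y,z,lo,hi,sgn):
    # sample along case z in the image through predicted point, find the biggest step
    a,b=proj("side",pt(x,y,z+lo)),proj("side",pt(x,y,z+hi)); n=60
    P=np.linspace(a,b,n).astype(np.float32); v=cv2.GaussianBlur(cv2.remap(g,P[:,:1],P[:,1:],1),(1,5),0).ravel(); d=np.diff(v)*sgn; k=d.argmax()
    return round(lo+(hi-lo)*(k+.5)/(n-1),1),round(float(d[k]),1)
for x in(56,50,44,38,32,26,20): print(x,"bottom dz",edge(x,22,0,-14,10,-1),"top dz",edge(x,22,36,-12,12,1))
def endedge():
    for z in(6,12,18,24,30):
        a,b=proj("side",pt(45,22,z)),proj("side",pt(75,22,z));P=np.linspace(a,b,60).astype(np.float32);print(z,cv2.remap(g,P[:,:1],P[:,1:],1).ravel()[::4].astype(int))
endedge()
for q in((60,22,0),(60,22,36),(60,-22,36),(60,-22,0)): print(q,proj("side",pt(*q)).round(1),proj("top",pt(*q)).round(1))
E
```

```text
cradle pred [284.2 230.8] [295.9 243.4] meas (285.6,232.1) (297.1,244.4)
X [0.824 0.179 0.537] Y [-0.213  0.977  0.002]  label [0.6374 0.2285 0.1826]
56 bottom dz (np.float64(-2.8), 3.9) top dz (np.float64(-10.6), 2.9)
50 bottom dz (np.float64(-1.2), 6.1) top dz (np.float64(-5.7), 6.1)
44 bottom dz (np.float64(-2.0), 5.3) top dz (np.float64(-5.7), 5.4)
38 bottom dz (np.float64(-1.2), 5.7) top dz (np.float64(-5.3), 7.0)
32 bottom dz (np.float64(-6.5), 3.9) top dz (np.float64(-4.1), 4.8)
26 bottom dz (np.float64(-13.0), 3.2) top dz (np.float64(-4.1), 6.7)
20 bottom dz (np.float64(-1.2), 1.1) top dz (np.float64(-8.1), 6.3)
6 [146 145 143 150 182 220 242 216 198 215 222 222 222 221 220]
12 [148 146 146 150 175 209 231 235 238 228 224 222 221 221 220]
18 [147 146 146 149 178 206 207 189 170 205 237 229 224 222 222]
24 [143 145 148 148 175 212 217 185 126 122 146 211 241 229 226]
30 [190 194 201 194 209 234 243 225 175 132  97 129 173 229 237]
(60, 22, 0) [243.2 255.7] [169.9 171.4]
(60, 22, 36) [249.6 247.7] [168.8 176.4]
(60, -22, 36) [249.7 238.1] [185.7 172.8]
(60, -22, 0) [243.4 246. ] [186.4 167.9]
```

```bash
python3 - <<'E'
from h import *
bs=np.array([1.3,1.25])
def P(yawd):
    y=np.radians(yawd); return -np.array([np.cos(y),np.sin(y),0]),np.array([-np.sin(y),np.cos(y),0])
f,l=P(12.3)
for bt in((1.2,.3),(.6,.3),(0,0)):
    T=lambda s,t:tri(np.array(s)-bs,np.array(t)-bt)
    Q=[T((200.2,215.6),(168.2,109.2)),T((198.6,225.4),(149.8,113.7)),T((216.6,223.6),(174.5,131)),T((216.3,233.2),(155.6,134))]
    print("bt",bt,"miss",[round(q[1]*1e3,1) for q in Q],"label miss",T((247.2,248.3),(179.0,171.8))[1].round(4),T((247.2,248.3),(179.0,171.8))[0].round(4))
    q=[a[0] for a in Q]; e=(q[2]+q[3]-q[0]-q[1])/2; w=(q[1]-q[0]+q[3]-q[2])/2
    t=np.arctan2(-e[2],np.hypot(e[0],e[1])); print(" tilt",np.degrees(t).round(1),"yaw",np.degrees(np.arctan2(-e[1],-e[0])).round(1)%180,np.degrees(np.arctan2(-w[0],w[1])).round(1),"w",w.round(4))
    A=q[3]; c,d=ray("side",np.array((209.6,240.7))-bs); B=c+d*((A-c)@l/(d@l)); v=B-A; print(" front edge tilt",np.degrees(np.arctan2(-v@f,-v[2])).round(1),np.linalg.norm(v).round(4))
    M=(q[2]+q[3])/2; print(" front top mid",M.round(4),"rear",((q[0]+q[1])/2).round(4),"bolts",onz("top",np.array((161,111.5))-bt,.27).round(4))
    for td in(30,32,34):
        t=np.radians(td); d=f*np.cos(t)-[0,0,np.sin(t)]; u=f*np.sin(t)+np.array([0,0,np.cos(t)])
        fc=M-u*.017; a=onz("top",np.array((161,111.5))-bt,.27); r=fc-a
        print("  ",td,"lens img",(fc+.008*d).round(4),"lens bolts",(a+.0625*d).round(4),"fc rel axis d,l,u",(np.array([r@d,r@l,r@u])*1e3).round(1))
E
```

```text
bt (1.2, 0.3) miss [np.float64(1.6), np.float64(3.6), np.float64(3.0), np.float64(0.5)] label miss 0.0 [0.6377 0.2282 0.1829]
 tilt 32.1 yaw 12.0 12.7 w [-0.0101  0.0447  0.0007]
 front edge tilt 36.8 0.0338
 front top mid [0.7207 0.2489 0.2613] rear [0.7652 0.2584 0.2898] bolts [0.7702 0.2583 0.27  ]
   30 lens img [0.7222 0.2492 0.2425] lens bolts [0.7173 0.2467 0.2388] fc rel axis d,l,u [48.   1.4  0.6]
   32 lens img [0.7229 0.2494 0.2426] lens bolts [0.7184 0.247  0.2369] fc rel axis d,l,u [47.4  1.4  2.3]
   34 lens img [0.7235 0.2495 0.2427] lens bolts [0.7196 0.2472 0.2351] fc rel axis d,l,u [46.7  1.4  3.9]
bt (0.6, 0.3) miss [np.float64(1.7), np.float64(3.8), np.float64(3.1), np.float64(0.4)] label miss 0.0 [0.638  0.2269 0.1817]
 tilt 32.1 yaw 12.0 12.7 w [-0.0101  0.0448  0.0007]
 front edge tilt 36.9 0.0338
 front top mid [0.721  0.2477 0.2603] rear [0.7656 0.2572 0.2889] bolts [0.7702 0.2568 0.27  ]
   30 lens img [0.7226 0.248  0.2415] lens bolts [0.7173 0.2453 0.2388] fc rel axis d,l,u [48.2  1.6 -0.4]
   32 lens img [0.7232 0.2481 0.2416] lens bolts [0.7184 0.2455 0.2369] fc rel axis d,l,u [47.6  1.6  1.2]
   34 lens img [0.7239 0.2483 0.2417] lens bolts [0.7196 0.2457 0.2351] fc rel axis d,l,u [46.9  1.6  2.9]
bt (0, 0) miss [np.float64(2.5), np.float64(4.6), np.float64(3.9), np.float64(0.4)] label miss 0.0009 [0.6378 0.2256 0.1805]
 tilt 32.1 yaw 12.1 12.7 w [-0.0101  0.0448  0.0007]
 front edge tilt 37.6 0.034
 front top mid [0.721  0.2465 0.2592] rear [0.7656 0.256  0.2879] bolts [0.7695 0.2553 0.27  ]
   30 lens img [0.7226 0.2468 0.2405] lens bolts [0.7166 0.2438 0.2388] fc rel axis d,l,u [48.   1.7 -1.7]
   32 lens img [0.7232 0.247  0.2405] lens bolts [0.7177 0.244  0.2369] fc rel axis d,l,u [47.5  1.7 -0.1]
   34 lens img [0.7238 0.2471 0.2406] lens bolts [0.7189 0.2443 0.2351] fc rel axis d,l,u [46.8  1.7  1.6]
```

Both views have small constant biases. The side camera shows the same offset at the cradle as at the label, so the arm's own position readings for the label can be trusted. Averaging the lens estimates calls for a final nudge of about +1.5 mm in y and +2 mm in z.

Emit:
jog_arm(steps=[[1,[0.5,1,1],[0,0,0]],[1,[0.5,1.5,2],[0,0,0]],[1,[0.5,1.5,2],[0,0,0]],[1,[0.5,1.5,2],[0,0,0]],[1,[0.5,1.5,2],[0,0,0]]])

```text
time_s: 22.75
position: [0.5546, 0.2117, 0.2058]
tcp_rot: [-0.276, 2.562, 0.083]
ft_force: [-0.1, -0.5, -2.6]
grip_width: 0.0434
grip_force: 51.9
```

Emit:
jog_arm(steps=[[1,[0,0,0],[0,0,0]],[1,[0,0,0],[0,0,0]],[1,[0,0,0],[0,0,0]],[1,[0,0,0],[0,0,0]],[1,[0,0,0],[0,0,0]]])

```text
time_s: 23.25
position: [0.5546, 0.2117, 0.2059]
tcp_rot: [-0.275, 2.562, 0.083]
ft_force: [0.5, -0.9, -2.3]
grip_width: 0.0434
grip_force: 51.9
```

```bash
python3 togo.py && python3 -c "
from cell import arm
print(arm.close_job())"
```

```text
t 23.3 now [0.5546214  0.2117515  0.20586496] [ 0.27  0.15 -0.67  0.19 -0.03  0.05] [-0.2  0.1 -2.5] [-0.13  0.67 -0.01]
shift mm [-0.3 -1.6 -1.5] turn [-0.002 -0.    -0.002]
the job is handed in; nothing more can be done
None
```

I handed the job in at 23 s with both covers pressed shut and the case held steady about 10 cm from the lens, label towards it, after one set-down on clear cloth to regrip past a joint limit; I estimated the lens position and tilt only to about 3–5 mm and 2°, and no verdict came back.

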